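# Bank the coals: shut the air intake and index the hood damper one hole

## Robot

A 6-joint arm with a two-finger parallel gripper is mounted at the origin on the work surface. World frame = base frame: x ahead of the robot, y to its left, z up, the work surface at z = 0. Lengths are in m, angles in rad, forces in N, time in s.
With the tool pointing down it reaches from about 0.35 to 0.975 m from the base axis. Payload 4.9 kg.
Tool frame: the origin (TCP) lies at the very end of the fingers, on their centre line; the grasp point (between the pads) lies 19 mm behind it; z points along the fingers, x is the direction in which the jaws open and shut, and the axes are right-handed (so a half turn about z gives the same grasp; the last joint's range is limited). The gripper opens to 85 mm and grips with 20 to 120 N. Pads are 22 mm wide; open, the fingers measure 114 mm over their backs; the gripper's body (76 mm by 85 mm) begins 54 mm behind the grasp point. The pads swing forward as they close: fully open they stand 13 mm farther back than shut.
Start: joints at [1.118, 0.053, 1.613, -0, 1.476, -0.119], TCP at [0.205, 0.59, 0.231] pointing down, gripper open.
Joint ranges: [-3.01, 3.01], [-1.01, 2.22], [0.06, 2.58], [-1.02, 4.17], [0.09, 2.62], [-3.14, 3.14]. Speed limits (rad/s): [2.57, 2.57, 3.14, 3.14, 3.14, 3.14].

## Interface

Orientations are given as a unit quaternion [w, x, y, z].
In Python, from plant import manip, imaging gives the robot as it stands.
- The arm moves only by the shell command python3 -m pendant 'ROWS'. ROWS is JSON, a list that holds one entry, the list of rows, each a list of 7 numbers: the turn, a rotation vector about the world's x, y, z in units of pi rad (1.0 is pi rad), then the shift along the world's x, y, z in units of 250 mm (1.0 is 250 mm), then the opening, from 0 (shut) to 1 (fully open). In form: [[[ax, ay, az, tx, ty, tz, claw], ...]]. A call has 1 to 20 rows; each row shifts and turns the commanded pose from where the row before left it; what a row does not reach is not made up. A row lasts 1/8 s, in which the tool goes at most 62.5 mm and 10.7 degrees, less where a joint would pass 70% of its speed; a pose out of reach is approached as far as the arm can. A call with a number of a shift or a turn outside -1 to 1 is refused whole. A call with a gripper value outside its range is refused whole. The fingers move at their own pace and stop on an object; the grip force is fixed at half the most. Time passes only in rows, so rows that do not move let the fingers close. It gives the time, the measured TCP pose, the force and the opening at its end, in the units of the state.
- manip.state(): the state, without advancing time (a new reading comes with each control period).
- imaging.grab_frame(name): name is "scene" or "top"; returns a dict with "frame" (480x640x3 uint8, blue, green, red), "mtx" (3x3 intrinsics, pixels), "world_to_cam" (4x4, takes a point from world to camera coordinates). Camera axes: x right, y down, z forward; pixel columns grow to the right and rows downward; lengths in m; the calibration is good to about 2 mm. A picture is of the moment at which its call begins. There is no depth.
- manip.job_done(): hands the job in, once; it reports no verdict.
The state is a dict: "time": time; "joint_pos": joint angles; "joint_vel": joint speeds; "joint_efforts": joint torques, N m; "tool_pos": TCP position; "tool_rot": TCP orientation; "contact_force": force on the tool from outside, world axes, zero at the start; "ft_torque": the same for the moment, N m; "gripper_width": opening from 0.0 (shut) to 1.0 (fully open).
Only numpy, scipy, OpenCV 4.12 (cv2) and the standard library are available. Lean on these libraries where they do the work, as an engineer would, in place of code of your own. Each camera call takes 0.05 s, during which the arm holds its last target. There are 200 camera calls.

## Task

The meat is off, so bank the coals: slide the air intake at the foot of the rooftop grill fully shut, and turn the damper on the sloping hood down by one hole towards closed (to the right as the robot faces the grill). The damper is held by a spring plunger: pull its orange T-handle straight out of the hood, swing the lever to the very next hole, and let the pin snap fully home there. Leave the other things on the cart where they are, and let go of the grill.

Things in the scene. Friction and masses are not known exactly. Their poses are not given: they have to be found in the camera images.
- grill: Charcoal grill fixed to the cart: black firebox, cream hood. 310 mm deep (its x, away from the robot), 420 wide (its y, to the left), 310 high, wooden handle on the crown up to 347; carrying handles reach 240 each side. Origin under its centre. The hood's front slopes at 35 degrees from its front edge 160 mm high (x -150) to 307 mm high (x +60).
- damper_hub (a point): Pivot of the damper lever, on the skin of the hood's slope. Axes fixed to the hood: z squarely out of the slope (35 degrees off vertical, leaning to the robot), x up the slope, y to the left as the robot faces the grill. The lever comes out from under a fixed grey rain cowl, which covers the pivot and vents: 156 mm wide, from 27 mm below to 77 mm above the pivot, top 68 mm off the hood.
- next_hole (a point): Mouth of the wanted hole in the fixed steel quadrant plate; axes as damper_hub. Four round holes, 11 mm, lie 30 degrees apart on a 110 mm radius about the pivot, at -45 (open), -15 (start), +15 (wanted) and +45 (closed) degrees from straight down the slope, + to the right (-y). Plate 28 mm wide, top 14 mm off the hood.
- damper (a joint): Angle of the damper lever (rad): 0 in its start hole, 0.524 in the next one to the right, the wanted hole; 1.047 closed, -0.524 open. It grows as a right-handed turn about damper_hub's z. Dark steel bar 24 mm wide, top 22 mm off the hood, from the pivot down the slope. Stiff (0.15 N m): it stays where left, but is locked while the pin is in a hole.
- plunger (a joint): How far the spring plunger is pulled out of the hood (m): 0 with its pin fully home in a hole, at most 0.016. The 8 mm round-ended pin reaches 8 mm into the hole, so it is clear from 0.009 on; let go between holes it rests on the plate at 0.007 to 0.008. The spring pulls back with 6 N at 0, 12 N at 0.016.
- t_handle (a point): Centre of the plunger's orange T-handle, a bar 95 mm long, 34 wide, 16 thick, on the lever 110 mm from the pivot. z: squarely out of the hood (pull direction); y: along the bar; x: across it (grip 34 mm), along the lever to the pivot. Pin home: centre 50 mm off the hood; it moves out with the plunger. Beneath it on the lever: a 20 mm barrel, top 34 mm off the hood.
- intake (a joint): Opening of the air intake shutter (m): 0 fully shut against its stop, up to 0.046 open to the left (+y of the grill). It slides stiffly (2.5 N) and stays where it is left.
- intake_grip (a point): Centre of the orange grip of the air intake shutter, low on the grill's front: a block 60 mm long (x, into the grill), 16 mm wide (y, to the left, along the slide), 30 mm high (z), 85 mm above the cart top, 54 mm in front of the firebox and 42 mm in front of the hood's rim, which overhangs from 135 mm height up.
- salt_cellar: Glass salt cellar with wooden lid, 82 mm across, 74 mm high; origin under its centre. To be left alone.
- foil_pan: Aluminium foil pan with the bowl in it, 150 x 210 x 41 mm; origin under its centre. To be left alone.
- grill_fork: Grill fork lying flat, 340 mm long, up to 14 mm high; origin under the middle of its wooden handle, its tines reach 270 mm to its +x. To be left alone.
- tongs: Tongs with green silicone tips lying flat, 250 mm long, 22 mm high; origin under the middle. To be left alone.
- oil_bottle: Amber oil bottle, 64 mm across, 230 mm high; origin under its centre. To be left alone.
- sauce_bowl: Steel bowl, 124 mm across, 50 mm high, standing in the foil pan; origin under its centre. To be left alone.

How it is judged:
By the outcome, as a careful person would: the job done as asked, in the order asked, and still so for the second after the job is handed in, with the robot touching nothing.
It also fails if it takes over 46 s, if anything falls off the work surface, if the arm or the gripper's body presses on something with over 40 N, if the wrist force passes 120 N, or if a joint passes its speed limit or range.

## Working session

There is one attempt and no reset: what is moved stays moved. The work goes in short steps, Python scripts to look and compute and a shell command to move; the robot and the scene stay as the last step left them, time stands still between calls to the robot, and variables do not carry over. Pictures are saved under pics/ and viewed, about 8 in all and at most 12, crops included, and the job is handed in when it is done.

```bash
mkdir -p pics; ls; python3 - <<'E'
from plant import manip, imaging
import cv2,numpy as np
for n in("scene","top"):
    f=imaging.grab_frame(n); cv2.imwrite(f"pics/{n}0.png",f["frame"]); np.savez(f"{n}0.npz",**f)
    T=np.linalg.inv(f["world_to_cam"]);print(n,f["mtx"].round(1).tolist(),T.round(3).tolist())
print(manip.state())
E
```

```text
pics
scene [[472.0, 0.0, 321.5], [0.0, 472.0, 241.7], [0.0, 0.0, 1.0]] [[0.938, 0.324, -0.124, 0.649], [0.347, -0.872, 0.345, -0.573], [0.004, -0.367, -0.93, 1.29], [0.0, 0.0, 0.0, 1.0]]
top [[471.6, 0.0, 319.1], [0.0, 471.6, 229.7], [0.0, 0.0, 1.0]] [[0.013, -0.997, 0.076, 0.424], [-1.0, -0.013, -0.0, -0.149], [0.001, -0.076, -0.997, 1.285], [0.0, 0.0, 0.0, 1.0]]
{'time': 0.1, 'joint_pos': array([ 1.11799980e+00,  5.32949091e-02,  1.61411995e+00, -8.72307596e-06,
        1.47599032e+00, -1.19001844e-01]), 'joint_vel': array([ 0.00071431, -0.00102656, -0.00106454,  0.00028158, -0.00247002,
       -0.00017563]), 'joint_efforts': array([ 1.38012783e-04, -3.94907105e+01, -3.71361351e+01, -7.80937648e-05,
        3.99779718e-03, -1.08001527e-05]), 'tool_pos': array([0.20453191, 0.59000887, 0.23020538]), 'tool_rot': array([ 4.37897999e-04,  8.14748039e-01,  5.79814463e-01, -7.93458207e-04]), 'contact_force': array([ 0.41680331, -0.20661137, -0.31602237]), 'ft_torque': array([-0.02170595, -0.04887705, -0.00872462]), 'gripper_width': 0.9986854054691098}
```

View pics/scene0.png

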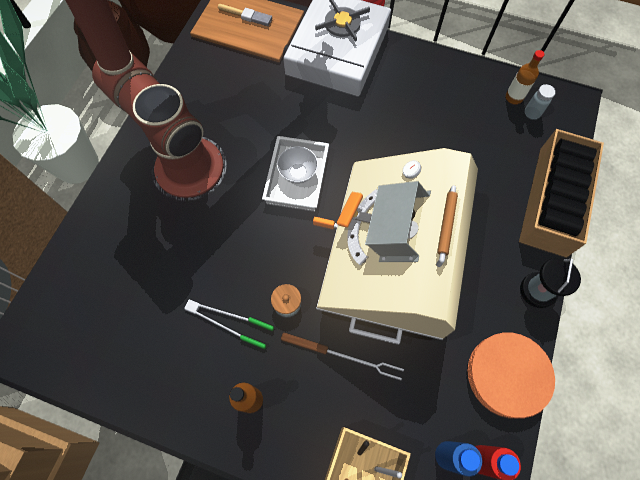

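View pics/top0.png

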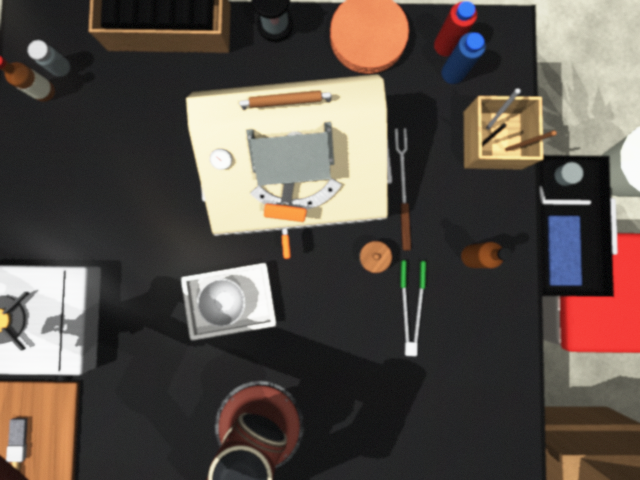

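The scene view shows the orange T-handle at about (350,208) and the intake grip at (325,222). In the top view they are at (285,212) and (286,244). The hood's front edge in the top view runs from (213,235) to (387,218). Next I'll triangulate these.

```bash
cat > h.py <<'E'
import numpy as np,cv2
def P(f): return f["mtx"]@f["world_to_cam"][:3]
def tri(a,b,pa,pb):
    X=cv2.triangulatePoints(P(a),P(b),np.float64(pa).reshape(2,1),np.float64(pb).reshape(2,1))[:,0];return X[:3]/X[3]
def plane(f,p,z):
    T=np.linalg.inv(f["world_to_cam"]);d=T[:3,:3]@np.linalg.inv(f["mtx"])@[p[0],p[1],1];o=T[:3,3];return o+d*(z-o[2])/d[2]
def proj(f,X):
    q=P(f)@np.append(X,1);return q[:2]/q[2]
def blobs(f,lo,hi,amin=40):
    m=cv2.inRange(cv2.cvtColor(f["frame"],cv2.COLOR_BGR2HSV),lo,hi)
    cs,_=cv2.findContours(m,cv2.RETR_EXTERNAL,cv2.CHAIN_APPROX_NONE)
    return [c for c in cs if cv2.contourArea(c)>amin]
E
python3 - <<'E'
from h import *
s=np.load("scene0.npz");t=np.load("top0.npz")
for n,f in(("s",s),("t",t)):
    for c in blobs(f,(8,190,120),(18,255,255)):
        r=cv2.minAreaRect(c);m=cv2.moments(c)
        print(n,np.round([m['m10']/m['m00'],m['m01']/m['m00']],1),cv2.contourArea(c),cv2.boxPoints(r).round(1).tolist())
    for c in blobs(f,(15,20,90),(32,140,255),2000):
        h=cv2.convexHull(c);e=cv2.approxPolyDP(h,5,True);print(n,"hood",cv2.contourArea(c),e[:,0].tolist())
print("front R",tri(s,t,(318,306),(387,218)),"front L",tri(s,t,(355,163),(213,235)))
a=cv2.resize(s["frame"][140:320,290:490],None,fx=4,fy=4,interpolation=cv2.INTER_CUBIC)[:600]
b=cv2.resize(t["frame"][60:270,170:430],None,fx=3,fy=3,interpolation=cv2.INTER_CUBIC)[:600]
cv2.imwrite("pics/c1.png",a);cv2.imwrite("pics/c2.png",b)
E
```

```text
s [246.2 387.4] 83.0 [[235.0, 386.0], [238.39999389648438, 379.20001220703125], [256.3999938964844, 388.20001220703125], [253.0, 395.0]]
s hood 3028.0 [[341, 428], [410, 453], [403, 479], [325, 479]]
s hood 2926.5 [[0, 406], [97, 441], [52, 479], [5, 479]]
s hood 17421.0 [[470, 153], [477, 171], [454, 329], [439, 337], [317, 307], [354, 162], [440, 148]]
s hood 6858.0 [[556, 129], [603, 142], [586, 243], [566, 256], [519, 241], [540, 150]]
t [486.4 257.4] 202.0 [[474.70001220703125, 252.5], [486.20001220703125, 244.8000030517578], [498.1000061035156, 262.6000061035156], [486.5, 270.29998779296875]]
t hood 4616.5 [[544, 341], [639, 354], [639, 420], [546, 393]]
t hood 27373.5 [[383, 79], [386, 218], [211, 232], [188, 132], [187, 96], [370, 74]]
t hood 20522.0 [[639, 0], [639, 125], [601, 155], [522, 168], [464, 166], [472, 0]]
front R [ 0.54437504 -0.31278603  0.14611416] front L [0.49789394 0.11025078 0.13613729]
```

View pics/c1.png

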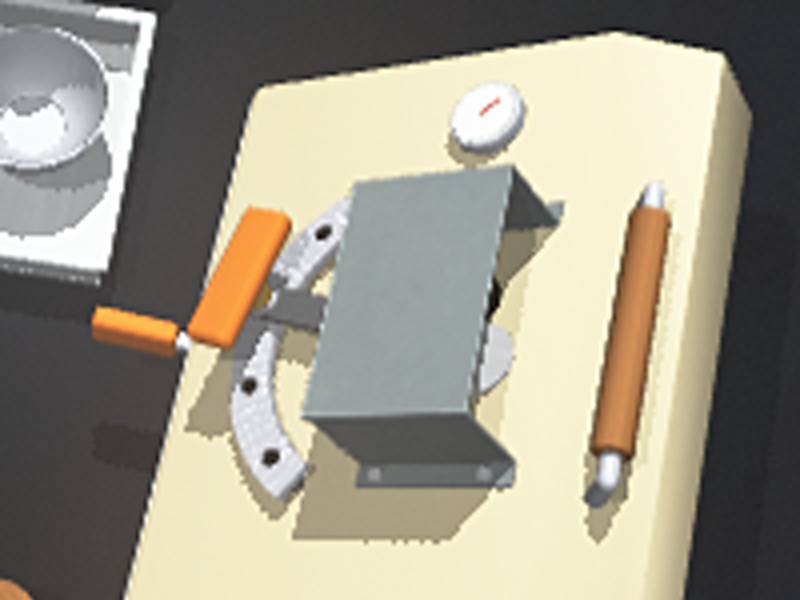

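View pics/c2.png

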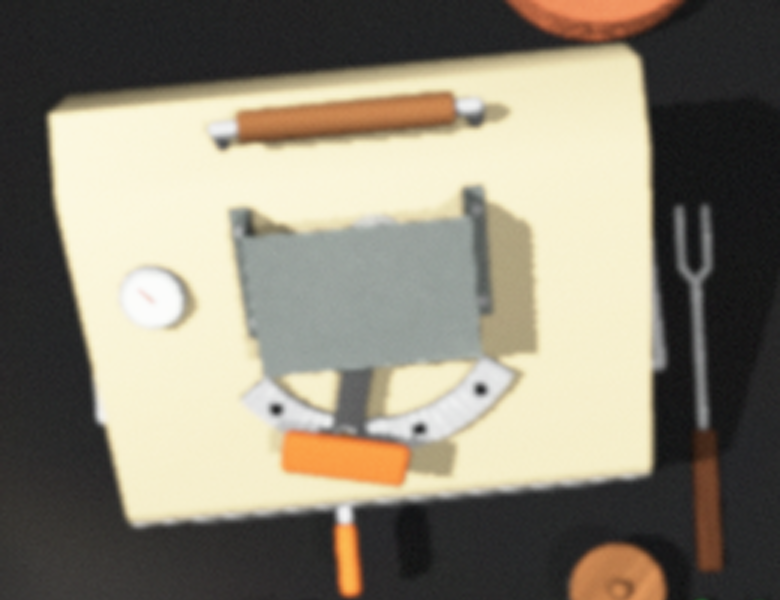

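```bash
python3 - <<'E'
from h import *
s=np.load("scene0.npz");t=np.load("top0.npz")
print(cv2.cvtColor(s["frame"],cv2.COLOR_BGR2HSV)[208,349],cv2.cvtColor(t["frame"],cv2.COLOR_BGR2HSV)[[212,244],[285,286]])
for n,f in(("s",s),("t",t)):
    for c in blobs(f,(9,180,215),(22,255,255),30):
        r=cv2.minAreaRect(c);m=cv2.moments(c)
        print(n,np.round([m['m10']/m['m00'],m['m01']/m['m00']],1),cv2.contourArea(c),cv2.boxPoints(r).round(1).tolist())
S=lambda x,y:(290+x/4-.4,140+y/4-.4)
T=lambda x,y:(170+x/3-.33,60+y/3-.33)
h=[tri(s,t,S(*a),T(*b)) for a,b in(((323,232),(276,409)),((248,385),(419,428)),((270,457),(480,389)))]
for x in h: print("hole",x.round(4))
# woodhandle ends for yaw
print("handle",tri(s,t,S(653,210),T(237,125)),tri(s,t,S(612,455),T(455,108)))
print("FR/FL on z=.16 top cam",plane(t,(386.5,218),.16),plane(t,(212,234.5),.16), "scene",plane(s,(317.5,306.5),.16),plane(s,(354.5,162),.16))
# fit: unknown yaw & center; hole(phi)=hub+110*(...)
from scipy.optimize import least_squares
def axes(y):
    c,sn=np.cos(y),np.sin(y);fx=np.array([c,sn,0]);a=np.radians(35);Z=np.array([0,0,1.])
    return np.cos(a)*fx+np.sin(a)*Z,np.array([-sn,c,0]),-np.sin(a)*fx+np.cos(a)*Z
def hole(p,deg,h=.014):
    X,Y,Zz=axes(p[3]);r=np.radians(deg);return p[:3]+.11*(-np.cos(r)*X-np.sin(r)*Y)+h*Zz
obs=[(-45,S(323,232),T(276,409)),(15,S(248,385),T(419,428)),(45,S(270,457),T(480,389))]
f=lambda p:np.concatenate([np.r_[proj(s,hole(p,d))-a,proj(t,hole(p,d))-b] for d,a,b in obs])
r=least_squares(f,[.6,-.1,.25,0]);print(r.x,r.fun.round(1));np.save("fit0.npy",r.x)
E
```

```text
[ 15 188 250] [[ 15 183 250]
 [ 17 175 249]]
s [349.  208.6] 331.0 [[336.6000061035156, 221.8000030517578], [352.3999938964844, 190.1999969482422], [362.0, 195.0], [346.20001220703125, 226.60000610351562]]
t [285.3 212. ] 401.5 [[265.0, 215.1999969482422], [266.6000061035156, 203.39999389648438], [305.29998779296875, 208.60000610351562], [303.79998779296875, 220.39999389648438]]
hole [ 0.5804 -0.018   0.217 ]
hole [ 0.5691 -0.1269  0.2005]
hole [ 0.5978 -0.1732  0.2158]
handle [ 0.75896554 -0.00164241  0.33716379] [ 0.77578907 -0.15074076  0.33076391]
FR/FL on z=.16 top cam [ 0.53972091 -0.31116845  0.16      ] [0.49469999 0.10579684 0.16      ] scene [ 0.54807718 -0.31591393  0.16      ] [0.50141941 0.10030824 0.16      ]
[ 0.66042241 -0.0877558   0.25003756  0.11143301] [ 0.1  0.2  0.3  0.1  0.3 -0.1  0.   0.2  0.2 -0.2  0.   0.1]
```

```bash
cat >> h.py <<'E'
from scipy.spatial.transform import Rotation as R
p0=np.load("fit0.npy")
def axes(y=p0[3]):
    c,sn=np.cos(y),np.sin(y);fx=np.array([c,sn,0]);a=np.radians(35);Z=np.array([0,0,1.])
    return np.cos(a)*fx+np.sin(a)*Z,np.array([-sn,c,0]),-np.sin(a)*fx+np.cos(a)*Z
def pt(deg,h):
    X,Y,Z=axes();r=np.radians(deg);return p0[:3]+.11*(-np.cos(r)*X-np.sin(r)*Y)+h*Z
def rot(deg):
    X,Y,Z=axes();r=np.radians(deg);L=np.cos(r)*X+np.sin(r)*Y;return R.from_matrix(np.c_[L,np.cross(-Z,L),-Z])
def delta(pos,rt,st):
    q=st["tool_rot"];c=R.from_quat([q[1],q[2],q[3],q[0]])
    return ((rt*c.inv()).as_rotvec()/np.pi).round(4),((pos-st["tool_pos"])/.25).round(4)
E
python3 - <<'E'
from h import *
from plant import manip
s=np.load("scene0.npz");t=np.load("top0.npz")
S=lambda x,y:(290+x/4-.4,140+y/4-.4)
T=lambda x,y:(170+x/3-.33,60+y/3-.33)
print("T top face pred",proj(s,pt(-15,.058)),proj(t,pt(-15,.058)),pt(-15,.05))
print("grip out/in top cam",plane(t,T(350,596),.1),plane(t,T(345,525),.1))
print("grip out/in scene",plane(s,S(95,316),.1),plane(s,S(177,336),.1), tri(s,t,S(95,318),T(350,596)),tri(s,t,S(177,338),T(345,525)))
for g in [(-.5,-.058)]:pass
print(delta(np.array([.46,.03,.25]),rot(-15),manip.state()))
E
```

```text
T top face pred [347.88941197 207.20918708] [284.79859116 214.08562256] [ 0.54225892 -0.07233011  0.23005161]
grip out/in top cam [ 0.44097588 -0.06875375  0.1       ] [ 0.50039295 -0.06348406  0.1       ]
grip out/in scene [ 0.44523035 -0.07424732  0.1       ] [ 0.50342685 -0.06867883  0.1       ] [ 0.44171767 -0.06707774  0.07886493] [ 0.50161925 -0.06210609  0.08108266]
(array([ 0.152 , -0.1464, -0.4269]), array([ 1.0219, -2.24  ,  0.0792]))
```

```bash
python3 - <<'E'
from h import *
from plant import manip
X,Y,Z=axes();print(X,Y,Z)
d=delta(np.array([.465,-.02,.23]),rot(0),manip.state());print(d,d[0]/12,d[1]/12)
E
```

```text
[0.81407147 0.09109179 0.57357644] [-0.11120254  0.99379776  0.        ] [-0.57001898 -0.06378316  0.81915204]
(array([ 0.1282, -0.1605, -0.3465]), array([ 1.0419e+00, -2.4400e+00, -8.0000e-04])) [ 0.01068333 -0.013375   -0.028875  ] [ 8.68250000e-02 -2.03333333e-01 -6.66666667e-05]
```

```bash
python3 -m pendant '[[[0.0107,-0.0134,-0.0289,0.087,-0.203,0,0],[0.0107,-0.0134,-0.0289,0.087,-0.203,0,0],[0.0107,-0.0134,-0.0289,0.087,-0.203,0,0],[0.0107,-0.0134,-0.0289,0.087,-0.203,0,0],[0.0107,-0.0134,-0.0289,0.087,-0.203,0,0],[0.0107,-0.0134,-0.0289,0.087,-0.203,0,0],[0.0107,-0.0134,-0.0289,0.087,-0.203,0,0],[0.0107,-0.0134,-0.0289,0.087,-0.203,0,0],[0.0107,-0.0134,-0.0289,0.087,-0.203,0,0],[0.0107,-0.0134,-0.0289,0.087,-0.203,0,0],[0.0107,-0.0134,-0.0289,0.087,-0.203,0,0],[0.0107,-0.0134,-0.0289,0.087,-0.203,0,0],[0,0,0,0,0,0,0],[0,0,0,0,0,0,0]]]'
python3 - <<'E'
from h import *
from plant import manip
s=manip.state();print(s["joint_pos"].round(2),delta(np.array([.47,-.025,.072]),rot(0),s))
E
```

```text
time: 1.85
tool_pos: [0.4654, -0.0184, 0.2307]
tool_rot: [-0.017, 0.952, 0.052, 0.301]
contact_force: [-0.0, 0.0, 0.8]
gripper_width: 0.001
[-0.36 -0.83  2.35  0.3   1.08 -0.54] (array([-0.0003,  0.0005,  0.0003]), array([ 0.0183, -0.0264, -0.635 ]))
```

```bash
python3 -m pendant '[[[0,0,0,0.005,-0.007,-0.16,0],[0,0,0,0.005,-0.007,-0.16,0],[0,0,0,0.005,-0.007,-0.16,0],[0,0,0,0.003,-0.005,-0.155,0],[0,0,0,0,0,0,0],[0,0,0,0,0,0,0]]]'
python3 - <<'E'
from h import *
from plant import manip,imaging
s=manip.state();print(s["joint_pos"].round(2),delta(np.array([.47,-.025,.072]),rot(0),s))
f=imaging.grab_frame("scene")["frame"];cv2.imwrite("pics/d1.png",cv2.resize(f[120:290,200:420],None,fx=3,fy=3,interpolation=cv2.INTER_CUBIC))
E
```

```text
time: 2.6
tool_pos: [0.4713, -0.0243, 0.0745]
tool_rot: [-0.017, 0.951, 0.054, 0.303]
contact_force: [0.1, -1.0, 0.3]
gripper_width: 0.004
[-0.37 -0.6   2.5   0.42  0.73 -0.73] (array([ 0.0001,  0.0017, -0.0003]), array([-0.005 , -0.0029, -0.01  ]))
```

View pics/d1.png

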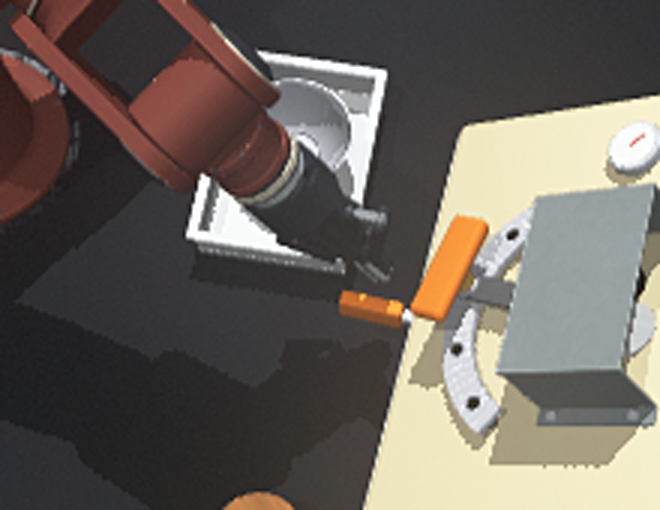

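The fingers are just left of the orange grip (crop (370,270), grip at (370,305)) and clear of the pan. I'll push right.

```bash
python3 -m pendant '[[[0,0,0,0.003,-0.028,0,0],[0,0,0,0.003,-0.028,0,0],[0,0,0,0.003,-0.028,0,0],[0,0,0,0.003,-0.028,0,0],[0,0,0,0.003,-0.028,0,0],[0,0,0,0.003,-0.028,0,0],[0,0,0,0,0,0,0]]]'; python3 -m pendant '[[[0,0,0,0.0015,-0.014,0,0],[0,0,0,0.0015,-0.014,0,0],[0,0,0,0,0,0,0]]]';python3 -m pendant '[[[0,0,0,0.0015,-0.014,0,0],[0,0,0,0.0015,-0.014,0,0],[0,0,0,0,0,0,0]]]'
```

```text
time: 3.52
tool_pos: [0.4748, -0.0678, 0.0725]
tool_rot: [-0.016, 0.952, 0.052, 0.302]
contact_force: [0.1, -0.2, -0.4]
gripper_width: -0.005
time: 3.9
tool_pos: [0.4755, -0.0742, 0.0724]
tool_rot: [-0.017, 0.952, 0.052, 0.301]
contact_force: [0.2, 1.2, -0.0]
gripper_width: 0.0
time: 4.28
tool_pos: [0.4762, -0.0814, 0.0725]
tool_rot: [-0.017, 0.952, 0.052, 0.302]
contact_force: [0.3, 1.4, -0.0]
gripper_width: 0.001
```

```bash
for i in 1 ; do python3 -m pendant '[[[0,0,0,0.0015,-0.014,0,0],[0,0,0,0.0015,-0.014,0,0]]]';python3 -m pendant '[[[0,0,0,0.0015,-0.014,0,0],[0,0,0,0,0,0,0]]]'; python3 -m pendant '[[[0,0,0,0.0015,-0.014,0,0],[0,0,0,0,0,0,0]]]'; done; python3 - <<'E'
from h import *
from plant import manip,imaging
f=imaging.grab_frame("scene")["frame"];cv2.imwrite("pics/d2.png",cv2.resize(f[120:290,200:420],None,fx=3,fy=3,interpolation=cv2.INTER_CUBIC))
E
```

```text
time: 4.53
tool_pos: [0.477, -0.0881, 0.0725]
tool_rot: [-0.017, 0.952, 0.053, 0.302]
contact_force: [-0.4, 2.5, -0.2]
gripper_width: 0.0
time: 4.78
tool_pos: [0.4772, -0.0906, 0.0723]
tool_rot: [-0.018, 0.952, 0.053, 0.301]
contact_force: [-1.8, 8.9, 1.8]
gripper_width: 0.002
time: 5.03
tool_pos: [0.4771, -0.0909, 0.072]
tool_rot: [-0.023, 0.952, 0.053, 0.301]
contact_force: [-2.6, 21.7, 8.5]
gripper_width: -0.004
```

View pics/d2.png

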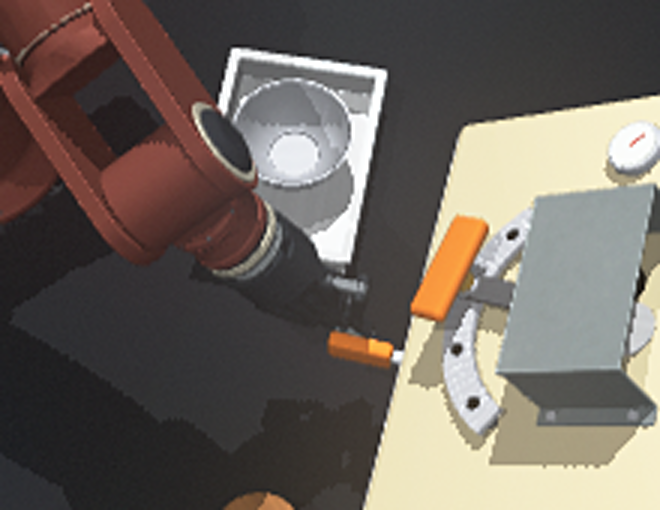

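Force climbed from 9 to 22 N while the tool stood still, so the shutter is at its stop. The picture shows the grip moved right, to crop (360,345). I'll back off, lift and go to the pre-grasp pose.

```bash
python3 -m pendant '[[[0,0,0,-0.01,0.06,0,0],[0,0,0,-0.01,0.06,0,0],[0,0,0,-0.03,0,0.2,0],[0,0,0,-0.03,0,0.2,0],[0,0,0,-0.03,0,0.2,0],[0,0,0,0,0,0.2,0],[0,0,0,0,0,0.2,0.6],[0,0,0,0,0,0,0.8]]]'; python3 - <<'E'
from h import *
from plant import manip
s=manip.state();print(s["joint_pos"].round(2),pt(-15,.13),delta(pt(-15,.13),rot(-15),s))
E
```

```text
time: 6.08
tool_pos: [0.4518, -0.0664, 0.3298]
tool_rot: [-0.013, 0.95, 0.053, 0.306]
contact_force: [-0.2, -0.0, -0.1]
gripper_width: 0.42
[-0.53 -0.86  2.21  0.36  1.29 -0.65] [ 0.4966574  -0.07743276  0.29558377] (array([ 0.0497,  0.0091, -0.0673]), array([ 0.1796, -0.0443, -0.1369]))
```

```bash
python3 -m pendant '[[[0.0249,0.0045,-0.0336,0.09,-0.022,-0.068,0.8],[0.0249,0.0045,-0.0336,0.09,-0.022,-0.068,0.8],[0,0,0,0,0,0,0.8],[0,0,0,0,0,0,0.8]]]'; python3 - <<'E'
from h import *
from plant import manip,imaging
s=manip.state();print(s["joint_pos"].round(2),delta(pt(-15,.030),rot(-15),s))
f=imaging.grab_frame("scene")["frame"];cv2.imwrite("pics/d3.png",cv2.resize(f[120:290,230:450],None,fx=3,fy=3,interpolation=cv2.INTER_CUBIC))
E
```

```text
time: 6.58
tool_pos: [0.495, -0.0761, 0.2884]
tool_rot: [-0.059, 0.952, -0.071, 0.291]
contact_force: [0.1, 0.1, -0.0]
gripper_width: 0.799
[-0.49 -0.69  2.19  0.37  1.16 -0.4 ] (array([-0.0023, -0.0025, -0.0012]), array([ 0.2348,  0.0202, -0.2991]))
```

View pics/d3.png

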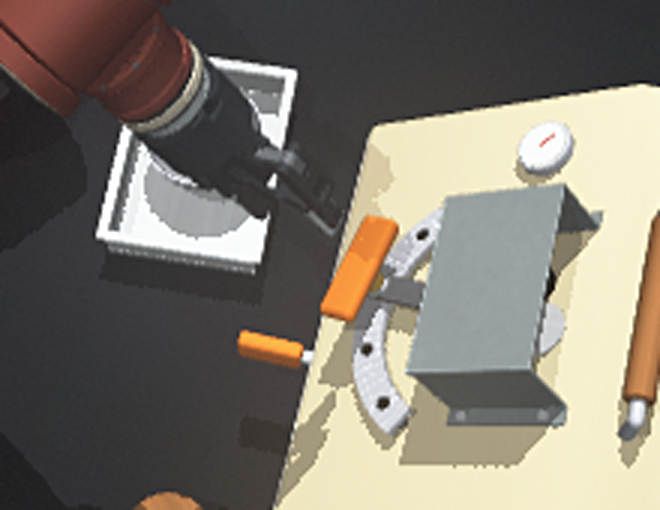

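The fingers stand above the T-handle on the robot's side, with one on each side of the bar. I'll descend along the hood normal.

```bash
python3 -m pendant '[[[-0.001,-0.001,-0.0005,0.047,0.004,-0.058,0.8],[-0.001,-0.001,-0.0005,0.047,0.004,-0.058,0.8],[0,0,0,0.047,0.004,-0.058,0.8],[0,0,0,0,0,0,0.8]]]';  python3 -m pendant '[[[0,0,0,0.047,0.004,-0.058,0.8],[0,0,0,0.044,0.004,-0.055,0.8],[0,0,0,0,0,0,0.8],[0,0,0,0,0,0,0.8]]]'; python3 - <<'E'
from h import *
from plant import manip,imaging
s=manip.state();print(s["joint_pos"].round(2),delta(pt(-15,.030),rot(-15),s),pt(-15,.03))
for n in("top","scene"):
    f=imaging.grab_frame(n)["frame"];g=f[150:250,220:350] if n=="top" else f[150:250,290:420]
    cv2.imwrite(f"pics/e_{n}.png",g)
a=np.vstack([cv2.resize(cv2.imread(f"pics/e_{n}.png"),None,fx=3,fy=3,interpolation=cv2.INTER_CUBIC) for n in("top","scene")])
cv2.imwrite("pics/d4.png",a)
E
```

```text
time: 7.12
tool_pos: [0.53, -0.0727, 0.2445]
tool_rot: [-0.057, 0.951, -0.072, 0.294]
contact_force: [-0.4, -0.3, 0.1]
gripper_width: 0.801
time: 7.62
tool_pos: [0.5533, -0.0713, 0.2184]
tool_rot: [-0.056, 0.951, -0.072, 0.296]
contact_force: [-0.2, -0.4, 0.2]
gripper_width: 0.803
[-0.41 -0.48  2.17  0.36  0.93 -0.4 ] (array([-0.0003,  0.0001,  0.0002]), array([ 0.0012,  0.001 , -0.019 ])) [ 0.5536593  -0.07105445  0.21366857]
```

View pics/d4.png

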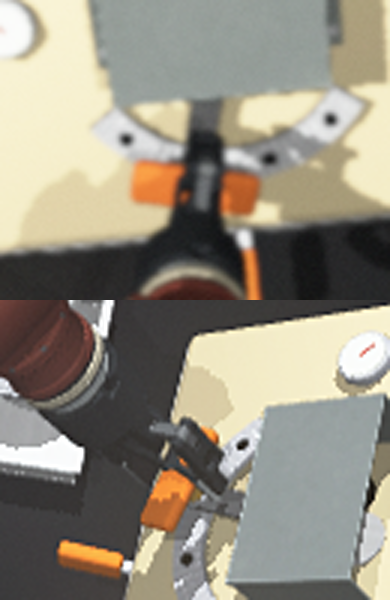

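Both views show the fingers straddling the middle of the T-bar. I'll close on it.

```bash
python3 -m pendant '[[[0,0,0,0.005,0.001,-0.015,0.8],[0,0,0,0,0,0,0.3],[0,0,0,0,0,0,0],[0,0,0,0,0,0,0],[0,0,0,0,0,0,0],[0,0,0,0,0,0,0],[0,0,0,0,0,0,0]]]'; python3 - <<'E'
from h import *
from plant import manip
s=manip.state();X,Y,Z=axes()
print(s["contact_force"]@np.array([X,Y,Z]).T,(s["tool_pos"]-p0[:3])@np.array([X,Y,Z]).T, Z*.013/.25, s["tool_pos"])
E
```

```text
time: 8.6
tool_pos: [0.5563, -0.0714, 0.2154]
tool_rot: [-0.056, 0.95, -0.072, 0.298]
contact_force: [10.0, -1.4, -0.4]
gripper_width: 0.386
[ 7.73805481 -2.4737321  -5.92468031] [-0.10311007  0.02786121  0.02988807] [-0.02964099 -0.00331672  0.04259591] [ 0.55634844 -0.07136623  0.21537892]
```

```bash
python3 -m pendant '[[[0,0,0,0.0065,0.0007,0.0046,0],[0,0,0,-0.0074,-0.0008,0.0106,0],[0,0,0,-0.0074,-0.0008,0.0106,0],[0,0,0,-0.0074,-0.0008,0.0106,0],[0,0,0,-0.0074,-0.0008,0.0106,0],[0,0,0,0,0,0,0],[0,0,0,0,0,0,0]]]'; cat > q.py <<'E'
from h import *
from plant import manip
s=manip.state();X,Y,Z=axes();A=np.array([X,Y,Z]).T
d=(s["tool_pos"]-p0[:3])@A
print("F",(s["contact_force"]@A).round(1),"hub frame",d.round(4),"r",np.hypot(*d[:2]).round(4),"ang",np.degrees(np.arctan2(-d[1],-d[0])).round(1),"w",s["gripper_width"],"err turn/ shift to -15",)
E
python3 q.py
```

```text
time: 9.48
tool_pos: [0.5497, -0.0719, 0.225]
tool_rot: [-0.056, 0.951, -0.073, 0.296]
contact_force: [13.1, -2.4, -5.0]
gripper_width: 0.385
F [  7.6  -3.9 -11.4] hub frame [-0.103   0.0281  0.0416] r 0.1068 ang -15.2 w 0.38549251865713846 err turn/ shift to -15
```

```bash
python3 - <<'E'
from h import *
X,Y,Z=axes();print("turn",Z*3.75/180)
ph=np.radians(np.arange(-15,16,3.75));P=np.array([.11*(-np.cos(a)*X-np.sin(a)*Y) for a in ph])
print((np.diff(P,axis=0)/.25).round(4).tolist())
E
```

```text
turn [-0.0118754  -0.00132882  0.01706567]
[[-0.0022, -0.0285, -0.0038], [-0.0007, -0.0287, -0.0027], [0.0009, -0.0287, -0.0016], [0.0024, -0.0287, -0.0005], [0.004, -0.0285, 0.0005], [0.0055, -0.0282, 0.0016], [0.007, -0.0278, 0.0027], [0.0084, -0.0273, 0.0038]]
```

```bash
python3 -m pendant '[[[-0.0119,-0.0013,0.0171,-0.0022,-0.0285,-0.0038,0],[-0.0119,-0.0013,0.0171,-0.0007,-0.0287,-0.0027,0],[-0.0119,-0.0013,0.0171,0.0009,-0.0287,-0.0016,0],[0,0,0,0,0,0,0]]]'; python3 q.py
```

```text
time: 9.98
tool_pos: [0.5491, -0.0933, 0.2227]
tool_rot: [-0.027, 0.953, 0.021, 0.3]
contact_force: [11.6, -1.7, -5.1]
gripper_width: 0.388
F [  6.4  -3.  -10.7] hub frame [-0.1068  0.0069  0.0414] r 0.107 ang -3.7 w 0.3878740696778112 err turn/ shift to -15
```

```bash
python3 -m pendant '[[[-0.0119,-0.0013,0.0171,0.0024,-0.0287,-0.0005,0],[-0.0119,-0.0013,0.0171,0.004,-0.0285,0.0005,0],[-0.0119,-0.0013,0.0171,0.0055,-0.0282,0.0016,0],[-0.0119,-0.0013,0.0171,0.007,-0.0278,0.0027,0],[-0.0119,-0.0013,0.0171,0.0084,-0.0273,0.0038,0],[0,0,0,0,0,0,0],[0,0,0,0,0,0,0]]]'; python3 q.py
```

```text
time: 10.85
tool_pos: [0.5557, -0.128, 0.2241]
tool_rot: [0.022, 0.938, 0.175, 0.3]
contact_force: [11.8, -2.0, -6.2]
gripper_width: 0.394
F [  5.9  -3.3 -11.7] hub frame [-0.1038 -0.0284  0.041 ] r 0.1077 ang 15.3 w 0.3940641860354714 err turn/ shift to -15
```

Swung 29.8° by the tool's reading, which is within the hole's ±1.5 mm clearance. I'll let the pin down while still holding the handle.

```bash
python3 -m pendant '[[[0,0,0,0.0074,0.0003,-0.0106,0],[0,0,0,0.0074,0.0003,-0.0106,0],[0,0,0,0.0074,0.0003,-0.0106,0],[0,0,0,0.0074,0.0008,-0.0106,0],[0,0,0,0,0,0,0],[0,0,0,0,0,0,0]]]'; python3 q.py
```

```text
time: 11.6
tool_pos: [0.5624, -0.128, 0.215]
tool_rot: [0.023, 0.938, 0.177, 0.299]
contact_force: [-4.8, -1.6, 4.2]
gripper_width: 0.389
F [-1.6 -1.1  6.3] hub frame [-0.1035 -0.0291  0.0298] r 0.1076 ang 15.7 w 0.3891218099622786 err turn/ shift to -15
```

The height is back to its starting value (29.8 vs 29.9 mm) and the force reversed, so the pin is seated. I'll release and retreat.

```bash
python3 -m pendant '[[[0,0,0,0,0,0,0.4],[0,0,0,0,0,0,0.6],[0,0,0,0,0,0,0.75],[0,0,0,0,0,0,0.75],[0,0,0,0,0,0,0.75]]]'; python3 q.py; python3 -m pendant '[[[0,0,0,-0.04,-0.004,0.058,0.75],[0,0,0,-0.04,-0.004,0.058,0.75],[0,0,0,-0.08,-0.009,0.116,0.75],[0,0,0,-0.08,-0.009,0.116,0.75],[0,0,0,-0.1,0.1,0.1,0.75],[0,0,0,-0.05,0.2,0.05,0.75],[0,0,0,-0.05,0.2,0.05,0.75],[0,0,0,0,0.2,0.05,0.75],[0,0,0,0,0.2,0,0.75],[0,0,0,0,0.2,0,0.75],[0,0,0,0,0,0,0.75]]]'
python3 - <<'E'
from h import *
from plant import imaging
o=[]
for n in("scene","top"):
    f=imaging.grab_frame(n);np.savez(f"{n}1.npz",**f);g=f["frame"]
    o.append(cv2.resize(g[140:270,290:420] if n=="scene" else g[140:270,220:350],None,fx=3,fy=3,interpolation=cv2.INTER_CUBIC))
    for c in blobs(f,(9,170,215),(22,255,255),30):
        m=cv2.moments(c);print(n,m['m10']/m['m00'],m['m01']/m['m00'],cv2.contourArea(c),cv2.minAreaRect(c))
    print("pred T home",proj(f,pt(15,.058)+.003*axes()[0]),"unseated",proj(f,pt(15,.066)+.003*axes()[0]))
cv2.imwrite("pics/f1.png",np.hstack(o))
E
```

```text
time: 12.22
tool_pos: [0.5624, -0.1275, 0.214]
tool_rot: [0.022, 0.938, 0.177, 0.299]
contact_force: [0.5, 0.2, -0.2]
gripper_width: 0.748
F [ 0.3  0.2 -0.5] hub frame [-0.104  -0.0286  0.0289] r 0.1079 ang 15.4 w 0.7478768827009983 err turn/ shift to -15
time: 13.6
tool_pos: [0.4513, 0.1454, 0.3635]
tool_rot: [0.021, 0.937, 0.181, 0.298]
contact_force: [0.0, 0.3, 1.2]
gripper_width: 0.747
scene 344.46187683284455 228.90957966764415 341.0 ((344.0, 229.0), (12.0, 34.0), -0.0)
pred T home [343.72984016 227.70972421] unseated [342.00503545 226.2133035 ]
top 310.5104633781764 209.80381165919283 446.0 ((310.050048828125, 209.6500244140625), (13.28156566619873, 39.528465270996094), 71.56504821777344)
pred T home [310.03810479 210.41840379] unseated [310.18635646 212.12105118]
```

View pics/f1.png

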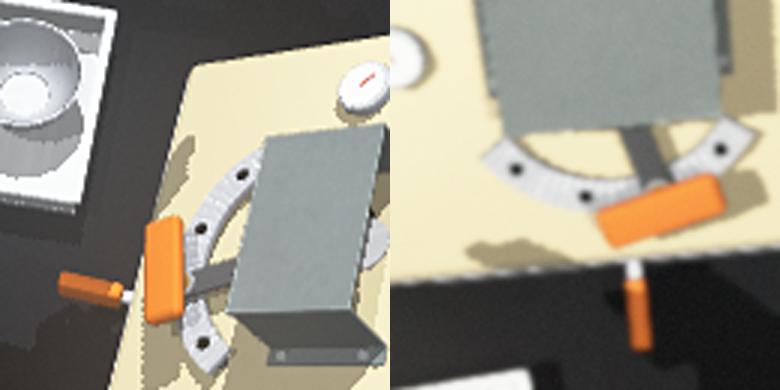

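```bash
python3 - <<'E'
from h import *
from plant import manip
a,b=[np.load(f"top{i}.npz")["frame"] for i in(0,1)];c,d=[np.load(f"scene{i}.npz")["frame"] for i in(0,1)]
for n,p,q,r in(("salt",c,d,(268,280,304,320)),("fork",c,d,(280,330,405,382)),("tongs",c,d,(183,297,275,350)),("oil",c,d,(228,380,264,415)),("bowl/pan",c,d,(262,136,330,210)),("salt top",a,b,(358,240,393,275)),("tongs top",a,b,(398,260,430,357))):
    x,y,X,Y=r;print(n,cv2.absdiff(p[y:Y,x:X],q[y:Y,x:X]).mean().round(2))
print(manip.job_done())
E
```

```text
salt 7.36
fork 1.18
tongs 1.46
oil 1.26
bowl/pan 11.04
salt top 11.69
tongs top 2.23
the job is handed in; nothing more can be done
None
```

The intake is shut and the damper is one hole to the right with its pin seated. I let go of the grill, moved the arm clear and handed the job in at about 13.7 s.

- **Intake:** I pushed the shutter right with closed fingers until it met its stop. Force rose from 9 to 22 N while the tool stood still. The grip moved about 42 mm in the top picture.
- **Damper:** I pulled the T-handle out about 12 mm and swung it 30° right. The pin went back to its starting height (29.8 mm against 29.9 mm). The last pictures put the handle within about 1.5 px of the predicted seated position in the wanted hole, and the other three holes are visible.
- **Other things on the cart:** Before/after pictures of the fork, tongs and oil bottle barely changed (mean difference 1–2). The salt cellar (7–12) and the pan with its bowl (11) differed more. I think that is the arm's changed shadow, since the tool's path stayed clear of both and no unexpected force appeared. I did not measure their positions again to confirm it.

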